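Bring the jack up under the water meter

TASK

Turn the orange knob of the jack that stands under the blue water meter clockwise until its platform comes up against the meter's foot and supports it. A few millimetres of lift are fine, but do not raise the meter by more than about a centimetre, and leave the other jack's knob as it is.

Things in the scene. Friction and masses are not known exactly. Their poses are not given: they have to be found in the camera images.
- lift_knob_grip (a point): Middle of the orange knob of the jack under the meter, on its vertical axis: a bar 52 mm long (x axis), 14 thick (y), 30 tall, 27 mm clear above a 52 mm square gearbox, 140 mm from the platform's centre on the robot's side. Clockwise from above raises the platform 20 mm per rad. Starts 0-0.55 rad off its lower stop, travel 1.9; needs 0.25 N m, 0.45 under load; stays put. One grasp is enough.
- lift_platform: Steel platform of the scissor jack under the meter, 100 mm square, 8 mm thick. Origin: centre of its top face, z up. It moves only straight up and down, 11 to 22 mm below the meter's foot at the start.
- meter: Blue water meter, brass ring and white dial on top, 92 mm across, on a 360 mm pipe (y axis) whose 36 mm square brass ends lie loose in two grey saddles with walls 19 mm tall. Origin: centre of the flat underside of its 64 mm wide foot, over the platform; the gap to close is this origin's height above the platform's. Dial top 83 mm above it. 0.55 to 0.9 kg.
- spare_knob (a joint): Angle (rad) of the orange knob of the other, idle jack, which is alike but has no saddles and nothing above it: 0 at the start, grows clockwise. To be left alone.

How it is judged (in metres and radians):
At the end, for the whole second after the job is handed in: The platform presses against the foot of the meter (more than 0.3 N), and the meter is at rest, upright within 10 degrees and within 12 mm of where it lay at the start (contact force between lift_platform and meter above 0.3 N and distance of meter from where it was at the start of the episode below 0.012 m and angle between meter's own z axis and vertical below 0.17 rad and linear speed of meter below 0.02 m/s); the robot touches nothing.
It fails at once if the other jack's knob is turned by more than 0.25 rad (value of joint spare_knob above 0.25 rad).
It fails at once if the meter is raised or shifted by more than 15 mm (distance of meter from where it was at the start of the episode above 0.015 m).
It also fails if it takes over 32 s, if anything falls off the work surface, if the arm or the gripper's body presses on something with over 40 N, if the wrist force passes 120 N, or if a joint passes its speed limit or range.

ROBOT

A 7-joint arm with a two-finger parallel gripper is mounted at the origin on the work surface. World frame = base frame: x ahead of the robot, y to its left, z up, the work surface at z = 0. Lengths are in m, angles in degrees, forces in N, time in s.
With the tool pointing down it reaches from about 0.425 to 0.875 m from the base axis. Payload 4.7 kg.
Tool frame: the origin (TCP) lies between the finger pads; the fingertips stand 22 mm ahead of it and the grasp point (between the pads) lies 3 mm ahead of it; z points along the fingers, y is the line along which they close (so a half turn about z gives the same grasp; the last joint's range is limited). The gripper opens to 87 mm and grips with 3 to 60 N. Pads are 19 mm wide; open, the fingers measure 117 mm over their backs; the gripper's body (75 mm by 190 mm) begins 51 mm behind the grasp point.
Start: joints at [-62.447, 18.392, -4.016, 83.108, 1.295, 78.541, -3.26], TCP at [0.293, 0.58, 0.21] pointing down, gripper open.
Joint ranges: [-163.93, 163.93], [-17.29, 119.83], [-79.2, 71.16], [3.27, 140.29], [-89.18, 269.18], [5.43, 117.66], [-154.24, 154.24]. Speed limits (degrees/s): [147.25, 147.25, 180, 180, 180, 180, 180].

INTERFACE

Orientations are given as [roll, pitch, yaw] about the fixed x, y, z axes, in that order (R = Rz(yaw) Ry(pitch) Rx(roll)).
In Python, from cell import env gives the robot as it stands.
- The arm moves only by the tool drive_tool, never from a script. Its argument "moves" is a list of rows, each a list of 3 entries, a list of its own where there are three numbers: the shift along the tool's x, y, z in mm, then the turn, a rotation vector about the tool's x, y, z in rad, then the closure, from 0 (fully open) to 1 (shut). In form: [[[x, y, z], [wx, wy, wz], jaw], ...]. A call has 1 to 12 rows; each row shifts and turns the commanded pose from where the row before left it, along the tool's axes as they then stand; what a row does not reach is not made up. A row lasts 1/12 s, in which the tool goes at most 41.7 mm and 7.16 degrees, less where a joint would pass 70% of its speed; a pose out of reach is approached as far as the arm can. A call with a gripper value outside its range is refused whole. The fingers move at their own pace and stop on an object; "newtons" is the grip in N (left out, the last holds). Time passes only in rows, so rows that do not move let the fingers close. It gives the time, the measured TCP pose, the force, the opening and the grip force at its end, in the units of the state.
- env.get_obs(): the state, without advancing time (a new reading comes with each control period).
- env.read_camera(name): name is "scene" or "top" or "wrist"; returns (picture, depth): 420x560x3 uint8, blue, green, red; 420x560 float32, m along the optical axis (not along the pixel's ray), 0 where there is no reading.
- env.get_calibration(name): a dict with "fx", "fy", "cx", "cy" (pixels), "T" (4x4, takes a point from camera to world coordinates). Camera axes: x right, y down, z forward; pixel columns grow to the right and rows downward; lengths in m; the calibration is good to about 2 mm. The wrist camera is an equidistant fisheye: a pixel r from the principal point sees the ray r / f radians off the axis. A picture is of the moment at which its call begins: read the wrist's pose just before it. get_calibration takes no time and is no camera call; for the wrist camera it gives the pose at the moment of the call.
- env.sign_off(): hands the job in; it is judged then, once.
The state is a dict: "time_s": time; "qpos": joint angles; "joint_velocities": joint speeds; "effort": joint torques, N m; "tool_pos": TCP position; "tool_rot": TCP orientation; "force": force on the tool from outside, world axes, zero at the start; "wrist_torque": the same for the moment, N m; "grip_width": finger opening in m; "grasp_force": force on a finger pad.
Only numpy, scipy, OpenCV 4.12 (cv2) and the standard library are available. Lean on these libraries where they do the work, as an engineer would, in place of code of your own. Each camera call takes 0.05 s, during which the arm holds its last target. There are 200 camera calls.

## Working session

There is one attempt and no reset: what is moved stays moved. The work goes in short steps, Python scripts to look and compute and a tool call to move; the robot and the scene stay as the last step left them, time stands still between calls to the robot, and variables do not carry over. Pictures are saved under pics/ and viewed, at most 10 in all, crops included, and the job is handed in when it is done.

Besides the shell and the picture viewer there is one more tool, called after ">>>" by a JSON object that holds its "fn" and its "kwargs", one argument or row to a line. drive_tool: Moves the arm, as the interface text tells. Its arguments: {"type":"object","properties":{"moves":{"type":"array"},"newtons":{"type":"number"}},"required":["moves"]}

```bash
mkdir -p pics
python3 - <<'E'
from cell import env
import cv2,numpy as np
o=env.get_obs();print(o)
for n in("scene","top"):
    p,d=env.read_camera(n);cv2.imwrite(f"pics/{n}0.png",p);np.save(f"pics/{n}0.npy",d)
    print(n,env.get_calibration(n))
E
```

```text
{'time_s': 0.0, 'qpos': array([-62.44559421,  18.43874307,  -4.01655144,  83.17530701,
         1.29631459,  78.54038346,  -3.25939729]), 'joint_velocities': array([-0.01739345, -0.01411648, -0.04870645, -0.00793558, -0.02002117,
        0.03515114, -0.04838158]), 'effort': array([-1.42706158e-03, -4.91296828e+01, -4.04959833e-01, -3.12529635e+01,
       -6.41540461e-02,  4.37186623e-02,  2.04994844e-04]), 'tool_pos': array([0.29231244, 0.5799139 , 0.20846172]), 'tool_rot': array([-1.79890888e+02,  6.72808497e-03,  1.53257192e+02]), 'force': array([ 0.60559457, -0.01482441, -0.12965755]), 'wrist_torque': array([-0.02709027,  0.00928886,  0.01595794]), 'grasp_force': 0.0, 'grip_width': 0.08686719151671567}
scene {'fx': 477.7497429253196, 'fy': 477.7497429253196, 'cx': 280.9787632895798, 'cy': 203.6053427145924, 'T': array([[ 0.78442267,  0.48296031, -0.3891406 ,  0.94977033],
       [ 0.62001912, -0.62684091,  0.47185459, -0.46656043],
       [-0.0160422 , -0.61140805, -0.79115286,  0.84765094],
       [ 0.        ,  0.        ,  0.        ,  1.        ]])}
top {'fx': 426.22169647591033, 'fy': 426.22169647591033, 'cx': 277.859029823495, 'cy': 212.44477054897396, 'T': array([[ 0.01957002, -0.98598239,  0.16569773,  0.43001009],
       [-0.99934371, -0.01423768,  0.03330811, -0.03775281],
       [-0.03048206, -0.16624083, -0.98561394,  0.9181769 ],
       [ 0.        ,  0.        ,  0.        ,  1.        ]])}
```

View pics/top0.png

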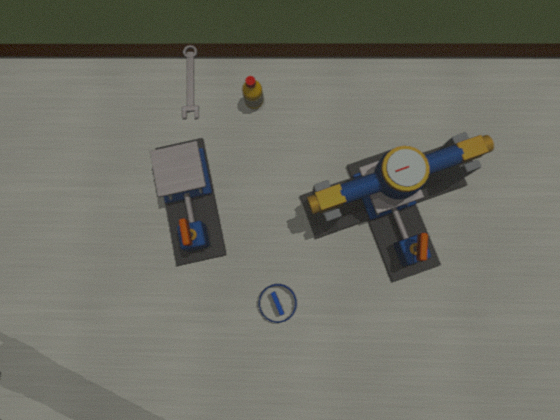

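View pics/scene0.png

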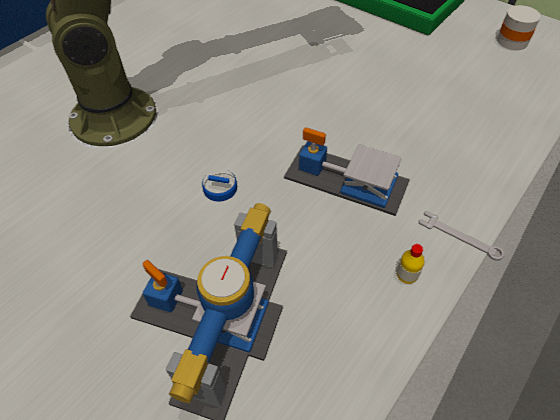

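The top view shows the meter at (405,168) with its knob at (424,247). The idle jack's knob is at (184,232). In the scene view the target knob is at (154,271).

```bash
cat > h.py <<'E'
import numpy as np,cv2
from cell import env
def cloud(d,c,m):
    v,u=np.nonzero(m&(d>0));z=d[v,u]
    P=np.c_[(u-c["cx"])/c["fx"]*z,(v-c["cy"])/c["fy"]*z,z]
    return P@c["T"][:3,:3].T+c["T"][:3,3]
def box(p,r):  # u0,u1,v0,v1
    m=np.zeros(p.shape[:2],bool);m[r[2]:r[3],r[0]:r[1]]=1;return m
def orange(p):
    h=cv2.cvtColor(p,cv2.COLOR_BGR2HSV);return (h[...,0]<14)&(h[...,1]>180)&(h[...,2]>90)
def rect(P):
    (c,s,a)=cv2.minAreaRect((P[:,:2]*1000).astype(np.float32));return np.round(c,1),np.round(s,1),round(a,1)
E
python3 - <<'E'
from h import *
for n,r,rm in(("top",(405,440,225,270),(370,440,140,200)),("scene",(135,175,255,290),(190,255,250,310))):
    p=cv2.imread(f"pics/{n}0.png");d=np.load(f"pics/{n}0.npy");c=env.get_calibration(n)
    P=cloud(d,c,orange(p)&box(p,r));zt=np.percentile(P[:,2],95)
    print(n,"knob",len(P),P.mean(0),P[:,2].min(),zt,"all",rect(P),"top",rect(P[P[:,2]>zt-.006]))
    w=(p.min(2)>110)&box(p,rm)
    h=cv2.cvtColor(p,cv2.COLOR_BGR2HSV);M=cloud(d,c,box(p,rm));zt=np.percentile(M[:,2],90);print("zt",zt)
    M=M[abs(M[:,2]-zt)<.004];print("dial",rect(M),len(M))
    # whitish platform
    Q=cloud(d,c,(h[...,1]<60)&(h[...,2]>100)&box(p,(345,450,140,225) if n=="top" else (180,280,270,350)))
    print("grey z hist",np.histogram(Q[:,2],np.arange(0,.2,.01)))
    Q2=Q[(Q[:,2]>.02)&(Q[:,2]<zt-.05)];print(np.percentile(Q2[:,2],[10,50,90]))
E
```

```text
top knob 124 [ 0.5054551  -0.28131887  0.12101896] 0.11766137487042494 0.12332170646699667 all (array([ 504.9, -281.7]), array([12.8, 49.1]), 84.7) top (array([ 504.9, -281.7]), array([12.8, 49.1]), 84.7)
zt 0.17943290876301993
dial (array([ 638.7, -237.5]), array([81.6, 81.3]), 88.0) 1544
grey z hist (array([763,   0,   0,  50,   0,   0,   0,   1, 235,   0,   0,   0,   0,
         0,   0,   1,   0, 862, 221]), array([0.  , 0.01, 0.02, 0.03, 0.04, 0.05, 0.06, 0.07, 0.08, 0.09, 0.1 ,
       0.11, 0.12, 0.13, 0.14, 0.15, 0.16, 0.17, 0.18, 0.19]))
[0.03533788 0.08275166 0.0849464 ]
scene knob 120 [ 0.51206816 -0.28595248  0.10878064] 0.005436881085371659 0.12148675145638513 all (array([ 485.5, -274.1]), array([25.7, 95. ]), 65.0) top (array([ 505.3, -284.2]), array([13.4, 51. ]), 85.2)
zt 0.17908037838328528
dial (array([ 638.3, -239.9]), array([81.1, 82.4]), 40.6) 1744
grey z hist (array([144,   4,  27, 142,   2,   0,   1,  36, 631,   0,   0,   0,   4,
         9,  14,   0,   0, 883,  75]), array([0.  , 0.01, 0.02, 0.03, 0.04, 0.05, 0.06, 0.07, 0.08, 0.09, 0.1 ,
       0.11, 0.12, 0.13, 0.14, 0.15, 0.16, 0.17, 0.18, 0.19]))
[0.03337027 0.08216394 0.08404709]
```

>>> {"fn": "drive_tool", "kwargs": {
  "moves": [
    [[-35,-20,0],[0,0,0],0],
    [[-35,-20,0],[0,0,0],0],
    [[-35,-20,0],[0,0,0],0],
    [[-35,-20,0],[0,0,0],0],
    [[-35,-20,0],[0,0,0],0],
    [[-35,-20,0],[0,0,0],0],
    [[-35,-20,0],[0,0,0],0],
    [[-35,-20,0],[0,0,0],0],
    [[-35,-20,0],[0,0,0],0],
    [[-35,-20,0],[0,0,0],0],
    [[-35,-20,0],[0,0,0],0],
    [[-35,-20,0],[0,0,0],0]
  ]
}}

```text
time_s: 1.1
tool_pos: [0.5601, 0.1752, 0.2093]
tool_rot: [-180.0, -0.0, 153.3]
force: [0.9, 0.8, -0.4]
grip_width: 0.087
grasp_force: 0.0
```

>>> {"fn": "drive_tool", "kwargs": {
  "moves": [
    [[-12,-37,0],[0,0,0],0],
    [[-12,-37,0],[0,0,0],0],
    [[-12,-37,0],[0,0,0],0],
    [[-12,-37,0],[0,0,0],0],
    [[-12,-37,0],[0,0,0],0],
    [[-12,-37,0],[0,0,0],0],
    [[-12,-37,0],[0,0,0],0],
    [[-12,-37,0],[0,0,0],0],
    [[-12,-37,0],[0,0,0],0],
    [[-12,-37,0],[0,0,0],0],
    [[-12,-37,0],[0,0,0],0],
    [[0,0,0],[0,0,0],0]
  ]
}}

```text
time_s: 2.1
tool_pos: [0.4905, -0.2555, 0.2098]
tool_rot: [-179.7, 0.1, 152.5]
force: [-1.4, -0.5, -0.3]
grip_width: 0.087
grasp_force: 0.0
```

>>> {"fn": "drive_tool", "kwargs": {
  "moves": [
    [[0,0,0],[0,0,-0.098],0],
    [[0,0,0],[0,0,-0.098],0],
    [[0,0,0],[0,0,-0.098],0],
    [[0,0,0],[0,0,-0.098],0],
    [[0,0,0],[0,-0.0875,0],0],
    [[0,0,0],[0,-0.0875,0],0],
    [[0,0,0],[0,-0.0875,0],0],
    [[0,0,0],[0,-0.0875,0],0],
    [[0,0,0],[0,0,0],0],
    [[0,0,0],[0,0,0],0]
  ]
}}

```text
time_s: 2.93
tool_pos: [0.4932, -0.2452, 0.2093]
tool_rot: [179.9, 20.0, 175.6]
force: [0.6, -0.7, 0.4]
grip_width: 0.0871
grasp_force: 0.0
```

```bash
cat >> h.py <<'E'
def wcloud(d,c,m):
    v,u=np.nonzero(m&(d>0));z=d[v,u]
    x=(u-c["cx"])/c["fx"];y=(v-c["cy"])/c["fy"];r=np.hypot(x,y)+1e-9;t=np.tan(r)/r
    return np.c_[x*t*z,y*t*z,z]@c["T"][:3,:3].T+c["T"][:3,3]
def tool_R(o):
    from scipy.spatial.transform import Rotation as R
    return R.from_euler("xyz",o["tool_rot"],degrees=True).as_matrix()
E
python3 - <<'E'
from h import *
o=env.get_obs();c=env.get_calibration("wrist");p,d=env.read_camera("wrist");cv2.imwrite("pics/w1.png",p)
print(o["tool_pos"],o["tool_rot"],o["qpos"])
P=wcloud(d,c,orange(p));P=P[np.hypot(P[:,0]-.505,P[:,1]+.283)<.05];zt=np.percentile(P[:,2],95)
print(len(P),zt,P[:,2].min(),rect(P),rect(P[P[:,2]>zt-.005]))
R=tool_R(o);ax=np.array([.505,-.283,.111])
print("grasp target in tool frame mm",R.T@(ax-o["tool_pos"])*1000, "world z in tool",R.T[:,2])
E
```

```text
[ 0.49322389 -0.24521326  0.20932348] [179.8949291   19.99899764 175.64969961] [ -5.23969752 -10.31105316  31.48376819 114.80712063  -2.68010209
  55.51035492 113.53252022]
1012 0.12206396914312378 0.06809241914837388 (array([ 502.3, -282.2]), array([13.7, 51.5]), 85.3) (array([ 502.7, -282.3]), array([13.6, 50.6]), 84.7)
grasp target in tool frame mm [ 19.89943883 -36.96314747  97.32296679] world z in tool [-0.3420037   0.00172325 -0.93969702]
```

View pics/w1.png

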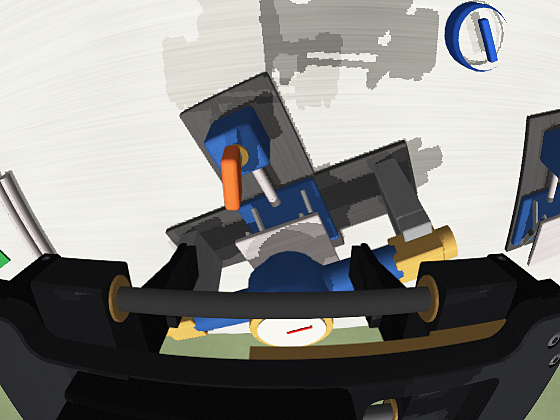

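The wrist view shows the target knob at (231,177) and puts it at about (0.504,-0.2825) with its bar at -5°. That agrees with the fixed cameras.

>>> {"fn": "drive_tool", "kwargs": {
  "moves": [
    [[10.5,-18,0],[0,0,0],0],
    [[10.5,-18.5,0],[0,0,0],0],
    [[0,0,0],[0,0,0],0],
    [[0,0,15],[0,0,0],0],
    [[0,0,15],[0,0,0],0],
    [[0,0,15],[0,0,0],0],
    [[0,0,0],[0,0,0],0],
    [[0,0,0],[0,0,0],0]
  ]
}}

```text
time_s: 3.65
tool_pos: [0.4881, -0.2815, 0.1596]
tool_rot: [-179.9, 19.9, 175.8]
force: [0.7, -0.5, -0.5]
grip_width: 0.0871
grasp_force: 0.0
```

Run:
```python
from h import *
o=env.get_obs();c=env.get_calibration("wrist");p,d=env.read_camera("wrist")
print(o["tool_pos"],o["tool_rot"],o["qpos"])
P=wcloud(d,c,orange(p));P=P[np.hypot(P[:,0]-.505,P[:,1]+.283)<.05];zt=np.percentile(P[:,2],95)
print(len(P),zt,rect(P),rect(P[P[:,2]>zt-.005]))
R=tool_R(o)
print(R.T@(np.array([.504,-.2825,.111])-o["tool_pos"])*1000)
```

```text
[ 0.48805128 -0.28145872  0.15963876] [-179.94577044   19.88638722  175.80107029] [ -4.6015301   -5.39431015  36.93039428 116.81116205  -7.89843854
  50.16944181 122.6384107 ]
1339 0.12207656575977227 (array([ 502.7, -282.3]), array([13.4, 52.2]), 85.4) (array([ 502.9, -282.3]), array([13. , 51.8]), 84.8)
[ 1.51565459  0.17770653 51.1746636 ]
```

>>> {"fn": "drive_tool", "kwargs": {
  "moves": [
    [[1.5,0,16],[0,0,0],0],
    [[0,0,16],[0,0,0],0],
    [[0,0,15],[0,0,0],0],
    [[0,0,0],[0,0,0],0],
    [[0,0,0],[0,0,0],0.5],
    [[0,0,0],[0,0,0],1],
    [[0,0,0],[0,0,0],1],
    [[0,0,0],[0,0,0],1],
    [[0,0,0],[0,0,0],1],
    [[0,0,0],[0,0,0],1]
  ],
  "newtons": 50
}}

```text
time_s: 4.53
tool_pos: [0.5022, -0.283, 0.116]
tool_rot: [180.0, 20.1, 175.7]
force: [0.4, -0.9, 0.2]
grip_width: 0.0549
grasp_force: 0.0
```

>>> {"fn": "drive_tool", "kwargs": {
  "moves": [
    [[0,0,0],[0,0,0],1],
    [[0,0,0],[0,0,0],1],
    [[0,0,0],[0,0,0],1],
    [[0,0,0],[0,0,0],1],
    [[0,0,0],[0,0,0],1],
    [[0,0,0],[0,0,0],1],
    [[0,0,0],[0,0,0],1],
    [[0,0,0],[0,0,0],1],
    [[0,0,0],[0,0,0],1]
  ]
}}

```text
time_s: 5.28
tool_pos: [0.502, -0.2829, 0.1154]
tool_rot: [180.0, 20.1, 175.7]
force: [-0.2, 0.4, -0.1]
grip_width: 0.0017
grasp_force: 0.0
```

Run:
```python
from h import *
o=env.get_obs();print(o)
R=tool_R(o);print(R.T[:,2])
c=env.get_calibration("scene");p,d=env.read_camera("scene");cv2.imwrite("pics/s2.png",p)
```

```text
{'time_s': 5.2833, 'qpos': array([ -4.93571702,  -0.14159146,  38.33852556, 118.4120602 ,
       -13.57488348,  44.82575609, 127.36322214]), 'joint_velocities': array([-0.0258452 , -0.06495941, -0.0086157 ,  0.01627773, -0.086227  ,
       -0.01284328,  0.05835716]), 'effort': array([-3.29227541e-04, -2.29365724e+01, -4.75914578e-02, -2.95944357e+01,
       -6.68487232e-01, -1.33454472e+00,  1.24656555e-02]), 'tool_pos': array([ 0.50200579, -0.28291731,  0.11540359]), 'tool_rot': array([179.99788976,  20.05649816, 175.71347379]), 'force': array([-0.24956472,  0.3857485 , -0.08577508]), 'wrist_torque': array([0.03904941, 0.40932007, 0.03503313]), 'grasp_force': 0.0, 'grip_width': 0.0017063875763016873}
[-3.42946588e-01  3.45970501e-05 -9.39354905e-01]
```

View pics/s2.png

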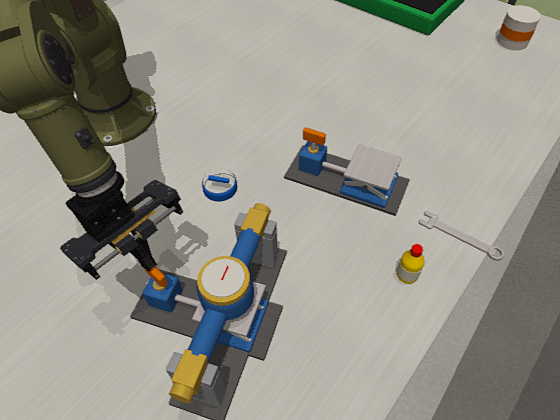

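Run:
```python
from h import *
p,d=env.read_camera("wrist");a=p[60:360,130:430]
q,_=env.read_camera("scene");b=q[190:340,80:280]
cv2.imwrite("pics/w2.png",np.hstack([cv2.resize(a,(400,400)),cv2.resize(b,(400,300),interpolation=2)[:300] if 0 else cv2.copyMakeBorder(cv2.resize(b,(400,300)),0,100,0,0,0)]))
print(env.get_calibration("wrist"))
P=cloud(_,env.get_calibration("scene"),orange(q)&box(q,(135,180,255,300)));P=P[P[:,2]>.08];print(P.mean(0),rect(P),P[:,2].min(),P[:,2].max())
```

```text
{'fx': 325.19226210127806, 'fy': 325.19226210127806, 'cx': 273.2613585939797, 'cy': 206.58282759154815, 'T': array([[ 7.59250343e-02,  7.88208556e-01,  6.10706691e-01,
         3.63174437e-01],
       [ 9.97113488e-01, -5.98425405e-02, -4.67286076e-02,
        -2.72543636e-01],
       [-2.85648389e-04,  6.12491749e-01, -7.90476929e-01,
         2.50627354e-01],
       [ 0.00000000e+00,  0.00000000e+00,  0.00000000e+00,
         1.00000000e+00]])}
[ 0.51633702 -0.28796905  0.10998081] (array([ 507.5, -285.7]), array([15.6, 45.1]), 85.5) 0.09263499428649047 0.13164169919160762
```

View pics/w2.png

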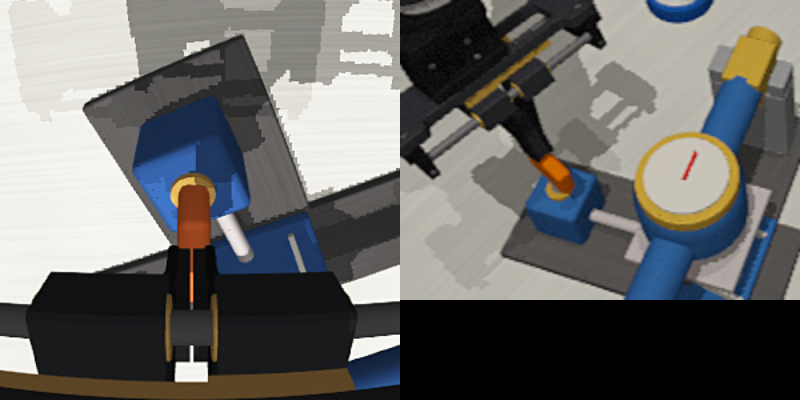

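Run:
```python
from h import *
o=env.get_obs();R=tool_R(o)
p,d=env.read_camera("wrist");c=env.get_calibration("wrist")
for u,v in [(262,248),(285,248),(262,260),(285,260),(262,290),(275,215),(275,235),(275,260),(275,275)]:
    m=box(p,(u-1,u+2,v-1,v+2));P=wcloud(d,c,m)
    if len(P):
        w=np.median(P,0);print(u,v,p[v,u],w.round(4),"tool mm",(R.T@(w-o["tool_pos"])*1000).round(1))
q,e=env.read_camera("scene");c=env.get_calibration("scene")
for u,v in [(148,262),(150,265),(146,265),(152,268),(155,273),(162,280)]:
    w=np.median(cloud(e,c,box(q,(u-1,u+1,v-1,v+1))),0);print("s",u,v,q[v,u],w.round(4),(R.T@(w-o["tool_pos"])*1000).round(1))
```

```text
262 248 [11 11 10] [ 0.4845 -0.2878  0.1288] tool mm [ 11.5  -6.2 -18.4]
285 248 [10  7  9] [ 0.4857 -0.2757  0.1286] tool mm [ 11.3   6.  -18.2]
262 260 [11 11 10] [ 0.4804 -0.287   0.1413] tool mm [ 11.1  -5.7 -31.6]
285 260 [8 9 9] [ 0.4811 -0.2758  0.1414] tool mm [ 11.2   5.5 -31.7]
262 290 [14 14 14] [ 0.4727 -0.2857  0.1663] tool mm [  9.9  -5.  -57.8]
275 215 [ 25  56 125] [ 0.4776 -0.2803  0.1102] tool mm [24.8  0.7 -3.5]
275 235 [ 30  67 153] [ 0.4822 -0.2807  0.1212] tool mm [ 16.8   0.7 -12.3]
275 260 [14 11  6] [ 0.4834 -0.2808  0.139 ] tool mm [  9.6   0.7 -28.6]
275 275 [11  5  0] [ 0.4835 -0.2809  0.1488] tool mm [  6.1   0.6 -37.8]
s 148 262 [26 22 25] [ 0.5002 -0.2843  0.1435] [ -8.   -1.5 -27. ]
s 150 265 [28 25 27] [ 0.5033 -0.2847  0.1374] [ -8.8  -1.7 -20.1]
s 146 265 [17 17 19] [ 0.5024 -0.2908  0.1447] [-10.9  -7.9 -27.2]
s 152 268 [  2  49 109] [ 0.5057 -0.2845  0.1297] [ -8.4  -1.4 -12.1]
s 155 273 [  0 105 201] [ 0.5128 -0.2863  0.1221] [-12.6  -2.7  -2.5]
s 162 280 [  0  53 119] [ 0.5284 -0.2866  0.1152] [-24.9  -1.7   9.3]
```

The right half of the picture (scene crop) and the wrist view both show the fingers shut just above the bar: they end around tool z = -15 mm, about 40 mm short of the stated tip. Next I'll open and measure the fingertips in the tool frame.

>>> {"fn": "drive_tool", "kwargs": {
  "moves": [
    [[0,0,0],[0,0,0],0.5],
    [[0,0,0],[0,0,0],0],
    [[0,0,0],[0,0,0],0],
    [[0,0,0],[0,0,0],0],
    [[0,0,0],[0,0,0],0],
    [[0,0,0],[0,0,0],0],
    [[0,0,0],[0,0,0],0],
    [[0,0,0],[0,0,0],0],
    [[0,0,0],[0,0,0],0],
    [[0,0,0],[0,0,0],0]
  ]
}}

```text
time_s: 6.37
tool_pos: [0.502, -0.2829, 0.1155]
tool_rot: [180.0, 20.1, 175.7]
force: [-0.0, -0.6, -0.6]
grip_width: 0.0594
grasp_force: 0.0
```

Run:
```python
from h import *
o=env.get_obs();R=tool_R(o);print(o["tool_pos"],o["grip_width"])
p,d=env.read_camera("wrist");c=env.get_calibration("wrist")
print("cam in tool",R.T@(c["T"][:3,3]-o["tool_pos"]),R.T@c["T"][:3,:3])
P=wcloud(d,c,(p.max(2)<45));T=(P-o["tool_pos"])@R*1000
for s in(-1,1):
    F=T[(s*T[:,1]>25)&(s*T[:,1]<75)&(abs(T[:,0])<30)]
    for z in range(-120,40,10):
        G=F[(F[:,2]>=z)&(F[:,2]<z+10)]
        if len(G)>3: print(s,z,len(G),np.percentile(G[:,:2],[2,98],axis=0).round(0).tolist())
cv2.imwrite("pics/w3.png",p)
q,e=env.read_camera("scene");cv2.imwrite("pics/s3.png",q)
b=q[190:340,60:260]
cv2.imwrite("pics/ws3.png",np.hstack([cv2.resize(p[60:360,130:430],(400,400)),cv2.copyMakeBorder(cv2.resize(b,(400,300)),0,100,0,0,0)]))
```

```text
[ 0.50203357 -0.28291091  0.11545543] 0.05943877490622702
cam in tool [ 8.44240758e-02 -3.13964863e-05 -1.74741564e-01] [[-1.01380415e-03 -9.52619776e-01 -3.04162020e-01]
 [ 9.99999226e-01 -7.46485112e-04 -9.95150184e-04]
 [ 7.20947326e-04 -3.04162794e-01  9.52619796e-01]]
-1 -120 1750 [[25.0, -67.0], [29.0, -26.0]]
-1 -110 2811 [[16.0, -62.0], [30.0, -34.0]]
-1 -100 393 [[3.0, -35.0], [21.0, -34.0]]
-1 -90 391 [[-5.0, -35.0], [18.0, -34.0]]
-1 -80 289 [[-10.0, -35.0], [10.0, -34.0]]
-1 -70 278 [[-10.0, -40.0], [12.0, -30.0]]
-1 -60 376 [[-8.0, -43.0], [12.0, -30.0]]
-1 -50 298 [[1.0, -41.0], [12.0, -30.0]]
-1 -40 314 [[-5.0, -38.0], [12.0, -30.0]]
-1 -30 268 [[-8.0, -38.0], [12.0, -30.0]]
-1 -20 146 [[-8.0, -38.0], [12.0, -30.0]]
1 -120 2211 [[-10.0, 26.0], [29.0, 66.0]]
1 -110 2803 [[-20.0, 34.0], [30.0, 61.0]]
1 -100 283 [[-26.0, 34.0], [24.0, 75.0]]
1 -90 271 [[1.0, 34.0], [18.0, 35.0]]
1 -80 209 [[-8.0, 34.0], [10.0, 35.0]]
1 -70 260 [[-10.0, 29.0], [12.0, 41.0]]
1 -60 377 [[-8.0, 29.0], [12.0, 42.0]]
1 -50 295 [[2.0, 30.0], [12.0, 40.0]]
1 -40 323 [[-5.0, 29.0], [12.0, 38.0]]
1 -30 270 [[-8.0, 29.0], [12.0, 38.0]]
1 -20 152 [[-6.0, 29.0], [12.0, 38.0]]
```

View pics/ws3.png

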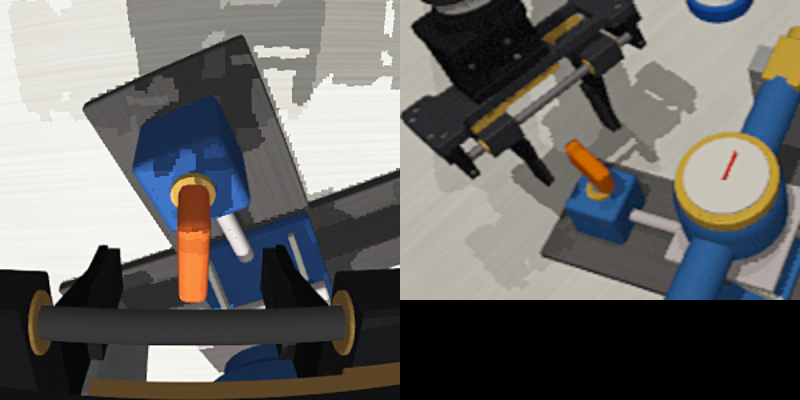

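The open fingers straddle the bar centrally (crop bar at x≈193, fingers at 122 and 262). Their tips sit only at tool z ≈ -15 mm, so the real grasp point is about 38 mm short of the stated one. I'll advance further along the tool.

>>> {"fn": "drive_tool", "kwargs": {
  "moves": [
    [[0,0,0],[0,0,0],0],
    [[0,0,8],[0,0,0],0],
    [[0,0,8],[0,0,0],0],
    [[0,0,8],[0,0,0],0],
    [[0,0,8],[0,0,0],0],
    [[0,0,7],[0,0,0],0],
    [[0,0,0],[0,0,0],0],
    [[0,0,0],[0,0,0],0]
  ]
}}

```text
time_s: 7.13
tool_pos: [0.515, -0.2838, 0.0778]
tool_rot: [180.0, 20.0, 175.7]
force: [-0.2, 0.9, 0.4]
grip_width: 0.087
grasp_force: 0.0
```

>>> {"fn": "drive_tool", "kwargs": {
  "moves": [
    [[0,0,0],[0,0,0],1],
    [[0,0,0],[0,0,0],1],
    [[0,0,0],[0,0,0],1],
    [[0,0,0],[0,0,0],1],
    [[0,0,0],[0,0,0],1],
    [[0,0,0],[0,0,0],1],
    [[0,0,0],[0,0,0],1],
    [[0,0,0],[0,0,0],1],
    [[0,0,0],[0,0,0],1],
    [[0,0,0],[0,0,0],1],
    [[0,0,0],[0,0,0],1],
    [[0,0,0],[0,0,0],1]
  ],
  "newtons": 50
}}

```text
time_s: 8.13
tool_pos: [0.5153, -0.2838, 0.0788]
tool_rot: [180.0, 20.1, 175.7]
force: [1.5, 5.1, -0.6]
grip_width: 0.0153
grasp_force: 5.2
```

Run:
```python
from h import *
o=env.get_obs();R=tool_R(o);print(o["tool_pos"],o["tool_rot"],o["grip_width"],o["grasp_force"],o["qpos"],o["force"],o["wrist_torque"])
print("knob axis in tool",R.T@(np.array([.5035,-.2825,.111])-o["tool_pos"])*1000,R.T[:,2])
p,d=env.read_camera("wrist");a=p[60:360,130:430]
q,e=env.read_camera("scene");b=q[190:340,60:260]
cv2.imwrite("pics/ws4.png",np.hstack([cv2.resize(a,(400,400)),cv2.copyMakeBorder(cv2.resize(b,(400,300)),0,100,0,0,0)]))
```

```text
[ 0.51533013 -0.2838018   0.07879504] [179.97902684  20.05338656 175.70595277] 0.015339098476156974 5.226843079521473 [ -4.36835759   5.0199273   38.36701684 119.00871466 -19.65148444
  40.95792666 132.21299779] [ 1.48666554  5.05776858 -0.63620053] [1.7999418  0.14848727 0.54988092]
knob axis in tool [  0.1303458    0.4249279  -34.33086634] [-3.42895573e-01  3.43858339e-04 -9.39373465e-01]
```

View pics/ws4.png

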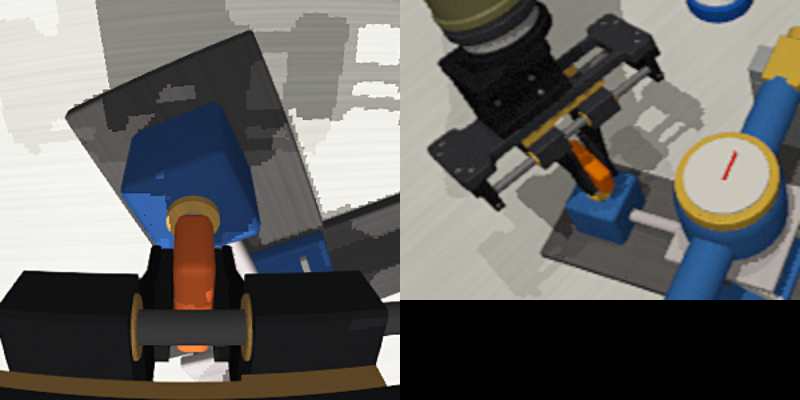

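Now the bar is between the pads and contact is just being made (width 15 mm). I'll let the grip settle, then turn about the knob axis.

>>> {"fn": "drive_tool", "kwargs": {
  "moves": [
    [[0,0,0],[0,0,0],1],
    [[0,0,0],[0,0,0],1],
    [[0,0,0],[0,0,0],1],
    [[0,0,0],[0,0,0],1]
  ]
}}

```text
time_s: 8.57
tool_pos: [0.5154, -0.2832, 0.0787]
tool_rot: [179.9, 20.0, 175.7]
force: [-0.7, 3.6, 3.4]
grip_width: 0.0138
grasp_force: 50.0
```

>>> {"fn": "drive_tool", "kwargs": {
  "moves": [
    [[0,-0.6,0],[0.017,0,0.047],1],
    [[0,-0.6,0],[0.017,0,0.047],1],
    [[0,-0.6,0],[0.017,0,0.047],1],
    [[0,-0.6,0],[0.017,0,0.047],1],
    [[0,-0.6,0],[0.017,0,0.047],1],
    [[0,-0.6,0],[0.017,0,0.047],1],
    [[0,0,0],[0,0,0],1],
    [[0,0,0],[0,0,0],1]
  ]
}}

```text
time_s: 9.23
tool_pos: [0.5146, -0.2866, 0.0787]
tool_rot: [179.9, 20.0, 158.6]
force: [-2.2, 4.9, 4.2]
grip_width: 0.0136
grasp_force: 50.0
```

```bash
cat >> h.py <<'E'
def status():
    o=env.get_obs();R=tool_R(o)
    print(o["time_s"],o["tool_pos"].round(4),o["tool_rot"].round(1),o["grip_width"],o["grasp_force"],o["qpos"].round(1),o["force"].round(1),o["wrist_torque"].round(2))
    print("axis in tool",(R.T@(np.array([.5035,-.2825,.111])-o["tool_pos"])*1000).round(1),R.T[:,2].round(3))
    for n,rm,rp in(("top",(370,440,140,200),(345,450,140,225)),("scene",(190,255,245,310),(180,280,270,350))):
        p,d=env.read_camera(n);c=env.get_calibration(n)
        h=cv2.cvtColor(p,cv2.COLOR_BGR2HSV)
        M=cloud(d,c,(h[...,1]<60)&(h[...,2]>100)&box(p,rm));M=M[(M[:,2]>.17)&(M[:,2]<.2)&(np.hypot(M[:,0]-.6385,M[:,1]+.2385)<.03)]
        Q=cloud(d,c,(h[...,1]<60)&(h[...,2]>60)&box(p,rp))
        a=np.deg2rad(18.4);L=(Q[:,:2]-[.6385,-.2385])@np.array([[np.cos(a),-np.sin(a)],[np.sin(a),np.cos(a)]])
        Q=Q[(abs(L)<.047).all(1)&(Q[:,2]>.06)&(Q[:,2]<.12)]
        print(n,"dial",len(M),np.median(M,0).round(4) if len(M) else 0,"plat",len(Q),np.median(Q[:,2]).round(4) if len(Q) else 0)
E
python3 -c "
from h import *
status()"
```

```text
9.2333 [ 0.5146 -0.2866  0.0787] [179.9  20.  158.6] 0.013617273157416277 50.00039420714643 [ -9.5   3.1  38.9 120.6  -7.7  37.3 102.9] [-2.2  4.9  4.2] [1.15 0.57 0.26]
axis in tool [  0.1  -0.2 -34.4] [-0.342  0.002 -0.94 ]
top dial 835 [ 0.639  -0.2394  0.1789] plat 444 0.0892
scene dial 951 [ 0.6396 -0.2395  0.1784] plat 686 0.0884
```

>>> {"fn": "drive_tool", "kwargs": {
  "moves": [
    [[0,-0.6,0],[0.017,0,0.047],1],
    [[0,-0.6,0],[0.017,0,0.047],1],
    [[0,-0.6,0],[0.017,0,0.047],1],
    [[0,-0.6,0],[0.017,0,0.047],1],
    [[0,-0.6,0],[0.017,0,0.047],1],
    [[0,0,0],[0,0,0],1],
    [[0,0,0],[0,0,0],1]
  ]
}}

```text
time_s: 9.92
tool_pos: [0.5133, -0.2891, 0.0787]
tool_rot: [179.9, 19.9, 144.3]
force: [-4.0, 6.4, 5.7]
grip_width: 0.0133
grasp_force: 50.0
```

```bash
python3 -c "
from h import *
status()"
```

```text
9.9167 [ 0.5133 -0.2891  0.0787] [179.9  19.9 144.3] 0.013317827326754886 50.00127715597728 [-13.2   3.1  38.8 120.6   2.4  37.3  77.9] [-4.   6.4  5.7] [1.3  0.75 0.24]
axis in tool [  0.1  -0.2 -34.4] [-0.341  0.002 -0.94 ]
top dial 844 [ 0.6391 -0.2393  0.179 ] plat 424 0.094
scene dial 957 [ 0.6395 -0.2397  0.1785] plat 650 0.0934
```

>>> {"fn": "drive_tool", "kwargs": {
  "moves": [
    [[0,-0.6,0],[0.017,0,0.047],1],
    [[0,-0.6,0],[0.017,0,0.047],1],
    [[0,-0.6,0],[0.017,0,0.047],1],
    [[0,0,0],[0,0,0],1],
    [[0,0,0],[0,0,0],1]
  ]
}}

```text
time_s: 10.43
tool_pos: [0.5122, -0.2905, 0.0787]
tool_rot: [179.9, 19.9, 135.7]
force: [-4.2, 6.8, 5.6]
grip_width: 0.0137
grasp_force: 50.0
```

```bash
python3 -c "
from h import *
status()"
```

```text
10.4333 [ 0.5122 -0.2905  0.0787] [179.9  19.9 135.7] 0.01372908876655682 50.002596166884814 [-15.2   3.7  38.9 120.1   7.3  38.5  64. ] [-4.2  6.8  5.6] [1.29 0.83 0.27]
axis in tool [  0.   -0.3 -34.4] [-0.341  0.002 -0.94 ]
top dial 852 [ 0.6389 -0.2391  0.1794] plat 407 0.0968
scene dial 958 [ 0.6398 -0.2395  0.1789] plat 630 0.0961
```

>>> {"fn": "drive_tool", "kwargs": {
  "moves": [
    [[0,-0.6,0],[0.017,0,0.047],1],
    [[0,-0.6,0],[0.017,0,0.047],1],
    [[0,0,0],[0,0,0],1],
    [[0,0,0],[0,0,0],1]
  ]
}}

```text
time_s: 10.87
tool_pos: [0.5113, -0.2912, 0.0787]
tool_rot: [179.9, 19.9, 130.0]
force: [-4.3, 6.5, 7.2]
grip_width: 0.0134
grasp_force: 50.0
```

```bash
python3 -c "
from h import *
status()"
```

```text
10.8667 [ 0.5113 -0.2912  0.0787] [179.9  19.9 130. ] 0.013410380745304875 50.002759044263655 [-16.5   4.4  39.1 119.5   9.9  39.7  55.5] [-4.3  6.5  7.2] [1.35 0.89 0.26]
axis in tool [  0.   -0.3 -34.4] [-0.34   0.002 -0.94 ]
top dial 842 [ 0.6385 -0.2392  0.1815] plat 397 0.0989
scene dial 963 [ 0.6398 -0.2397  0.1809] plat 626 0.0982
```

The dial has risen about 2.5 mm with the platform, so the meter is supported. Releasing and backing off.

>>> {"fn": "drive_tool", "kwargs": {
  "moves": [
    [[0,0,0],[0,0,0],0.5],
    [[0,0,0],[0,0,0],0.5],
    [[0,0,0],[0,0,0],0.5],
    [[0,0,0],[0,0,0],0.5],
    [[0,0,0],[0,0,0],0.5],
    [[0,0,0],[0,0,0],0.5],
    [[0,0,0],[0,0,0],0.5],
    [[0,0,0],[0,0,0],0.5]
  ]
}}

```text
time_s: 11.63
tool_pos: [0.5113, -0.2924, 0.0788]
tool_rot: [179.9, 20.0, 129.9]
force: [0.3, -0.1, -0.7]
grip_width: 0.0428
grasp_force: 0.0
```

>>> {"fn": "drive_tool", "kwargs": {
  "moves": [
    [[0,0,-8],[0,0,0],0.5],
    [[0,0,-12],[0,0,0],0.5],
    [[0,0,-15],[0,0,0],0.5],
    [[0,0,-15],[0,0,0],0.5],
    [[0,0,-15],[0,0,0],0.5],
    [[0,0,-15],[0,0,0],0.5],
    [[0,0,-15],[0,0,0],0.5],
    [[0,0,0],[0,0,0],0.5],
    [[0,0,0],[0,0,0],0.5]
  ]
}}

```text
time_s: 12.38
tool_pos: [0.4909, -0.2674, 0.169]
tool_rot: [179.7, 20.1, 129.8]
force: [-0.6, 0.4, -1.2]
grip_width: 0.0435
grasp_force: 0.0
```

```bash
python3 -c "
from h import *
status()
q,e=env.read_camera('scene');cv2.imwrite('pics/s5.png',q)"
```

```text
12.3833 [ 0.4909 -0.2674  0.169 ] [179.7  20.1 129.8] 0.04345239862878658 0.0 [-19.   -7.7  35.8 117.4  18.9  53.   47.7] [-0.6  0.4 -1.2] [0.29 0.25 0.02]
axis in tool [ 1.5 -0.2 61.2] [-0.343  0.004 -0.939]
top dial 848 [ 0.6385 -0.2393  0.1814] plat 405 0.0989
scene dial 963 [ 0.6395 -0.2397  0.1809] plat 627 0.0982
```

View pics/s5.png

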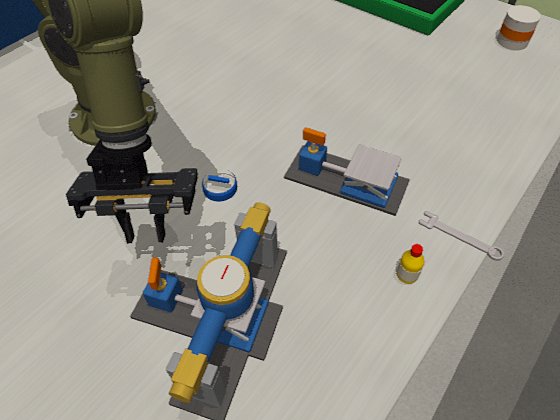

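The gripper is clear of the knob at (155,273), the meter at (223,280) sits level on the platform, and the idle jack's knob at (314,136) is unchanged.

```bash
python3 -c "
from cell import env
print(env.sign_off())"
```

```text
the job is handed in; nothing more can be done
None
```

I turned the meter jack's knob about 0.8 rad clockwise until its platform lifted the meter about 2.5 mm. The arm is clear, the idle jack's knob was left alone, and the job is handed in (no verdict was returned).

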